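# Lock the piercing jig and proof-pull its pin

## Robot

A 6-joint arm with a two-finger parallel gripper is mounted at the origin on a cart in front of the work surface, level with it; the furniture and walls round the work are solid. World frame = base frame: x ahead of the robot, y to its left, z up, the work surface at z = 0. Lengths are in m, angles in degrees, forces in N, time in s.
With the tool pointing down it reaches from about 0.35 to 0.875 m from the base axis. Payload 4.2 kg.
Tool frame: the origin (TCP) lies midway between the tips of the shut fingers; the grasp point (between the pads) lies 19 mm behind it; z points along the fingers, y is the direction in which the jaws open and shut (so a half turn about z gives the same grasp; the last joint's range is limited). The gripper opens to 87 mm and grips with 3 to 60 N. Pads are 19 mm wide; open, the fingers measure 117 mm over their backs; the gripper's body (75 mm by 190 mm) begins 51 mm behind the grasp point.
Start: joints at [88.556, 22.042, 0.453, 0, -68.411, -14.817], TCP at [0.175, 0.6, 0.223] pointing down, gripper open.
Joint ranges: [-179.83, 179.83], [-69.29, 118.12], [-61.27, 80.66], [-181.25, 117.63], [-171.15, -9.14], [-177.46, 177.46]. Speed limits (degrees/s): [159.86, 159.86, 180, 180, 180, 180].

## Interface

Orientations are given as a 3x3 rotation matrix whose columns are the frame's x, y, z axes.
In Python, from station import r gives the robot as it stands.
- The arm moves only by the tool servo_tool, never from a script. Its arguments are lists of equal length, an entry for each row: "slide": the shift along the world's x, y, z in units of 60 mm (1.0 is 60 mm), a list of three; "twist": the turn, a rotation vector about the world's x, y, z in units of 6 degrees (1.0 is 6 degrees), a list of three; "gripper": the closure, from 0 (fully open) to 1 (shut). In form: {"slide": [[x, y, z], ...], "twist": [[wx, wy, wz], ...], "gripper": [gripper, ...]}. A call has 1 to 12 rows; each row shifts and turns the commanded pose from where the row before left it; what a row does not reach is not made up. A row lasts 1/8 s, in which the tool goes at most 62.5 mm and 10.7 degrees, less where a joint would pass 70% of its speed; a pose out of reach is approached as far as the arm can. A call is refused whole if a number of a shift passes 1 or a number of a turn 1, either way. A call with a gripper value outside its range is refused whole. The fingers move at their own pace and stop on an object; the grip force is fixed at half the most. Time passes only in rows, so rows that do not move let the fingers close. It gives the time, the measured TCP pose, the force and the opening at its end, in the units of the state.
- r.sense(): the state, without advancing time (a new reading comes with each control period).
- r.capture(name): name is "side" or "top"; returns a dict with "image" (480x640x3 uint8, blue, green, red), "intrinsics" (3x3 intrinsics, pixels), "k1" (the pictures are not rectified: a ray, as slopes to the right and down, at radius r is drawn at 1 + k1 r^2 times it, then the intrinsics apply), "R" (3x3) and "t" (3): a world point X has camera coordinates R X + t. Camera axes: x right, y down, z forward; pixel columns grow to the right and rows downward; lengths in m; the calibration is good to about 2 mm. A picture is of the moment at which its call begins. There is no depth.
- r.finish_job(): hands the job in, once; it reports no verdict.
The state is a dict: "time_s": time; "joints": joint angles; "joint_velocities": joint speeds; "effort": joint torques, N m; "tcp_pos": TCP position; "ee_rot": TCP orientation; "wrist_force": force on the tool from outside, world axes, zero at the start; "moment": the same for the moment, N m; "gripper_width": opening from 0.0 (shut) to 1.0 (fully open).
Only numpy, scipy, OpenCV 4.12 (cv2) and the standard library are available. Lean on these libraries where they do the work, as an engineer would, in place of code of your own. Each camera call takes 0.05 s, during which the arm holds its last target.

## Task

Get the section-piercing jig ready: push its guide bar shut, then take the T-handled locking pin from the wooden stand, put it down through the hole in the end of the bar into the post and press it gently until it snaps in and its collar sits on the bar. Then prove that the catch holds: pull straight up on the pin with slowly rising force to about 12 newtons (never above 18), hold that for a second, and let go with the pin still home and the bar shut. Leave the other tools where they are.

Things in the scene. Friction and masses are not known exactly. Their poses are not given: they have to be found in the camera images.
- jig: the section-piercing jig, fixed on the table: beech base 100 x 340 mm with a V cradle. Origin at the centre of its underside; its y axis runs along the base towards the hinge end (hinge axis at y = +135 mm, 65 mm up, parallel to x); the square aluminium latch post (44 x 44 mm, top 60 mm up) is at y = -128 mm
- bar (a joint): angle (rad) of the aluminium guide bar about its hinge: 0 shut (level on the post), positive with the free end raised, starts 0.3 to 0.65; stiff hinge, stays where it is left. Bar 26 mm wide, 10 mm thick, 285 mm long from the hinge; shut, its upper face is 70 mm above the table and the 19 mm hole in its end lies over the post's hole
- bar_press (a point): a point on the middle of the bar's upper face, 190 mm from the hinge axis (moves with the bar; 70 mm above the table when shut); 1 to 3 N straight down here shuts the bar
- post_hole (a point): mouth of the hole in the latch post, on its top face 60 mm above the table; 17.5 mm across, vertical, 40 mm deep. Two sprung balls in it snap into the pin's groove: pressing in is felt from 20 mm before home, takes up to about 8 N and gives way some 8 mm before home; a snapped-in pin lifts freely by 0.5 to 2 mm (the catch's height setting varies), then resists with rising force (roughly 8 N per mm) and is torn out at about 30 N
- pin: the locking pin, upright in the stand, about 150 g: black T-handle, steel collar 28 mm across, steel shank 16 mm across and 45 mm long with tapered tip and groove. Origin on its axis at the collar's underside, z up. T-handle 12 mm wide along x, 46 mm long along y, 14 to 32 mm above the origin: pinch across x. Home: collar on the shut bar, origin 10 mm above post_hole; any yaw
- stand: beech block 54 x 116 x 52 mm, fixed; origin at the centre of its underside. The pin stands in the hole at y = +32 mm with its collar on the block's top; at y = -32 mm stands a pricking needle with a turned wooden handle (38 mm high), which stays there
- awl: binder's awl with a turned wooden handle, 156 mm, lying on the table: leave it
- bone_folder: flat bone folder, 155 mm, lying on the table: leave it
- eraser: eraser, 40 mm, lying on the table: leave it
- pricker: the pricking needle in the stand, turned wooden handle 22 mm across: leave it
- thread_spool: wooden thread spool, 31 x 40 mm, standing on the table: leave it
- loupe: black stand loupe, 37 mm, standing on the table: leave it
Not all that is in view belongs to the job. Leave any red or turquoise look-alike of the pin alone.

How it is judged (in metres and radians):
On the way, in this order (a step that is already met when the one before it is completed fails the run):
1. the guide bar is shut (value of joint bar below 0.02 rad), for 0.2 s.
2. the pin has snapped fully home through the bar into the post (value of joint bar below 0.02 rad and horizontal distance between pin and post_hole below 0.002 m and z of pin in the frame of post_hole below 0.015 m and angle between pin's own z axis and vertical below 0.09 rad and z of pin in the frame of post_hole below 0.0108 m), for 0.1 s.
3. the pin is pulled up against its catch with 9.5 to 17 N for half a second and stays home (value of joint bar below 0.02 rad and horizontal distance between pin and post_hole below 0.002 m and z of pin in the frame of post_hole between 0.0109 and 0.015 m and angle between pin's own z axis and vertical below 0.09 rad and contact force between pin and jig between 9.5 and 17 N), for 0.5 s.
At the end, for the whole second after the job is handed in: The bar is shut (under 0.02 rad); the pin is home: within 2 mm of the post hole's axis, upright within 0.09 rad, its collar less than 4.2 mm above the bar; it is at rest (value of joint bar below 0.02 rad and horizontal distance between pin and post_hole below 0.002 m and z of pin in the frame of post_hole below 0.015 m and angle between pin's own z axis and vertical below 0.09 rad and z of pin in the frame of post_hole below 0.0142 m and linear speed of pin below 0.02 m/s); the robot touches nothing.
It fails at once if the snapped-in pin is pulled with more than 22 N (z of pin in the frame of post_hole between 0.0105 and 0.0155 m and horizontal distance between pin and post_hole below 0.004 m and contact force between pin and jig above 22 N).
It fails at once if the pin is rammed into the jig with more than 45 N (contact force between pin and jig above 45 N).
It fails at once if another tool is moved more than 25 mm (distance of any of awl, bone_folder, eraser, pricker, thread_spool, loupe from where it was at the start of the episode above 0.025 m).
It also fails if it takes over 61 s, if anything falls off the work surface, if the arm or the gripper's body presses on something with over 40 N, if the wrist force passes 120 N, or if a joint passes its speed limit or range.

## Working session

There is one attempt and no reset: what is moved stays moved. The work goes in short steps, Python scripts to look and compute and a tool call to move; the robot and the scene stay as the last step left them, time stands still between calls to the robot, and variables do not carry over. Pictures are saved under pics/ and viewed, and the job is handed in when it is done.

Besides the shell and the picture viewer there is one more tool, called after "Emit:" as name(argument=value, ...), one argument or row to a line, values as JSON. servo_tool: Moves the arm, as the interface text tells. Its arguments: {"type":"object","properties":{"slide":{"type":"array","items":{"type":"array","items":{"type":"number"}}},"twist":{"type":"array","items":{"type":"array","items":{"type":"number"}}},"gripper":{"type":"array","items":{"type":"number"}}},"required":["slide","twist","gripper"]}

```bash
mkdir -p pics; ls; cat > h.py <<'E'
import numpy as np, cv2, pickle
from station import r
def cap(n,tag):
    c=r.capture(n); cv2.imwrite(f'pics/{tag}.png',c['image']); pickle.dump(c,open(f'{tag}.pkl','wb')); return c
def load(tag): return pickle.load(open(f'{tag}.pkl','rb'))
def proj(c,X):
    X=np.atleast_2d(X).astype(float); p=X@np.array(c['R']).T+np.array(c['t']); s=p[:,:2]/p[:,2:]
    r2=(s**2).sum(1,keepdims=True); s=s*(1+c['k1']*r2); K=np.array(c['intrinsics'])
    return s@K[:2,:2].T+K[:2,2]
def ray(c,uv):
    d=cv2.undistortPoints(np.array([[uv]],float),np.array(c['intrinsics']),np.array([c['k1'],0,0,0,0.]))[0,0]
    R=np.array(c['R']); return -R.T@np.array(c['t']), R.T@np.array([d[0],d[1],1])
def onz(c,uv,z):
    o,d=ray(c,uv); return o+d*(z-o[2])/d[2]
def tri(c1,u1,c2,u2):
    o1,d1=ray(c1,u1);o2,d2=ray(c2,u2)
    s=np.linalg.lstsq(np.c_[d1,-d2],o2-o1,rcond=None)[0]; a=o1+d1*s[0];b=o2+d2*s[1]
    return (a+b)/2,np.linalg.norm(a-b)
def crop(c,x0,y0,w,h,f,tag):
    cv2.imwrite(f'pics/{tag}.png',cv2.resize(c['image'][y0:y0+h,x0:x0+w],None,fx=f,fy=f,interpolation=cv2.INTER_CUBIC))
E
python3 - <<'E'
from h import *
for n in('side','top'):
    c=cap(n,n+'0'); o=-np.array(c['R']).T@c['t']; print(n,o,c['k1'],c['intrinsics'])
print(r.sense())
E
```

```text
pics
side [ 0.46729424 -0.76145018  0.57069527] -0.05648382753041031 [[462.50464276   0.         310.62686049]
 [  0.         462.50464276 248.19264007]
 [  0.           0.           1.        ]]
top [ 0.28746221 -0.02727956  1.23459336] -0.055129701239844495 [[494.83647957   0.         321.97730274]
 [  0.         494.83647957 237.72043867]
 [  0.           0.           1.        ]]
{'time_s': 0.1, 'joints': array([ 8.85573381e+01,  2.20881988e+01,  3.89451279e-01, -2.39769351e-02,
       -6.84120327e+01, -1.48182065e+01]), 'joint_velocities': array([ 0.03352968, -0.04835219,  0.21933865,  0.15621243,  0.00283394,
       -0.00648857]), 'effort': array([-4.48846583e-05, -3.91693068e+01,  1.87933356e+01,  4.23190847e+00,
        1.34200513e-02, -7.12985707e-05]), 'tcp_pos': array([0.17482959, 0.59950398, 0.22156563]), 'ee_rot': array([[ 9.59953553e-01, -2.80158857e-01, -4.37676101e-04],
       [-2.80159174e-01, -9.59951634e-01, -1.92303871e-03],
       [ 1.18608439e-04,  1.96864682e-03, -9.99998055e-01]]), 'wrist_force': array([ 0.17353387,  0.46669607, -0.49125863]), 'moment': array([ 0.0035497 , -0.0292382 , -0.00403167]), 'gripper_width': 1.0079299085841915}
```

View pics/side0.png

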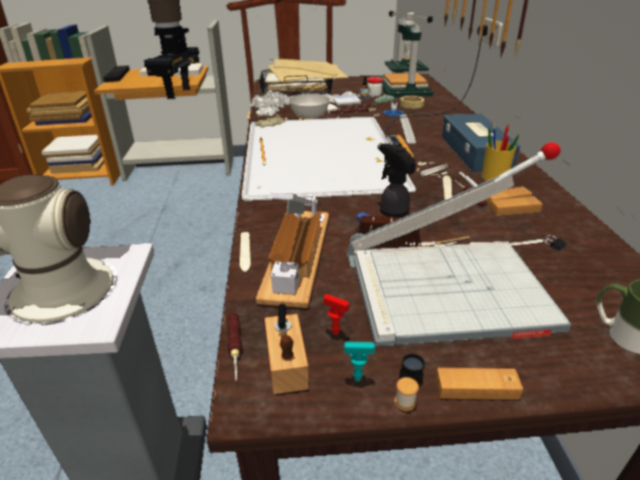

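View pics/top0.png

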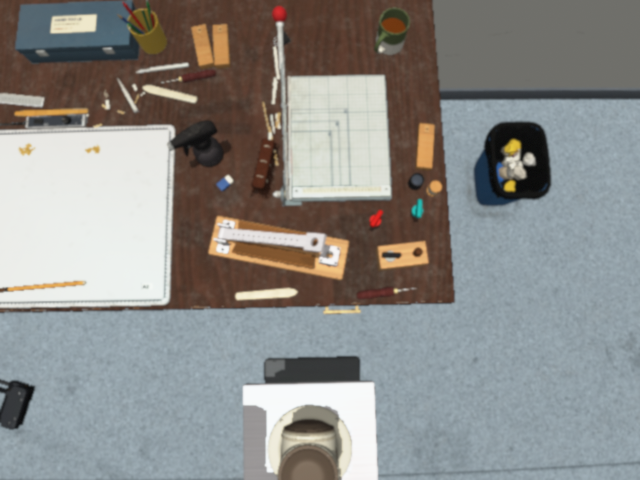

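```bash
python3 - <<'E'
from h import *
s=load('side0');t=load('top0')
crop(s,210,180,200,220,3.6,'s0c'); crop(t,200,190,260,120,3,'t0c')
for uv in [(212,0)]: pass
for n,uv,z in [('awl',(385,293),.0),('pin',(391,255),.08),('jigpost',(330,256),.06),('red',(376,219),.07),('turq',(418,209),.07)]: print(n,onz(t,uv,z).round(3))
E
```

```text
awl [ 0.364 -0.198  0.   ]
pin [ 0.448 -0.205  0.08 ]
jigpost [ 0.452 -0.061  0.06 ]
red [ 0.538 -0.174  0.07 ]
turq [ 0.56  -0.278  0.07 ]
```

View pics/s0c.png

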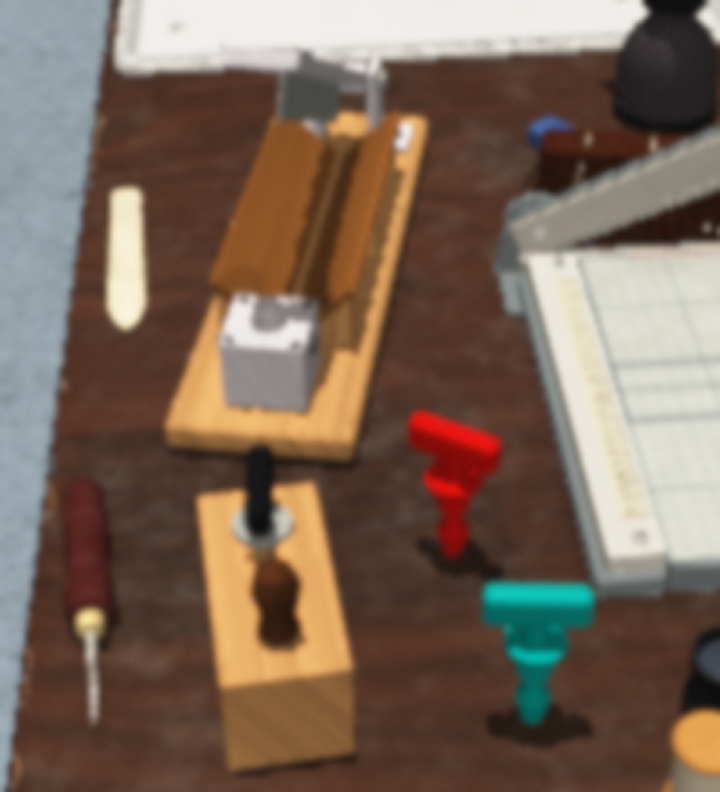

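View pics/t0c.png

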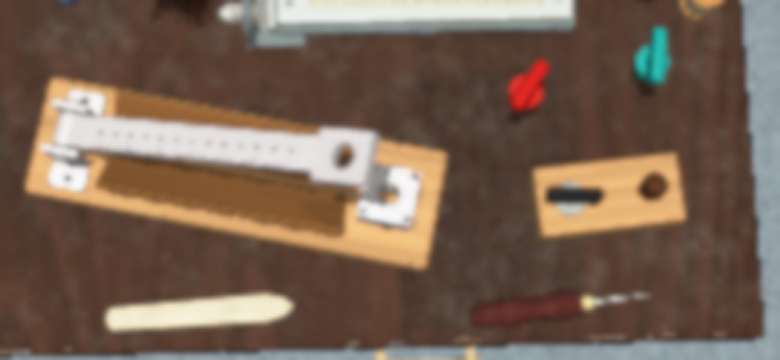

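```bash
python3 - <<'E'
from h import *
s=load('side0');t=load('top0')
crop(s,250,250,80,60,10,'a1'); crop(s,255,300,80,95,6,'a2')
crop(t,290,225,70,55,11,'a3'); crop(t,370,232,70,45,11,'a4');crop(t,200,205,80,60,10,'a5')
E
```

```text
(no output)
```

View pics/a1.png

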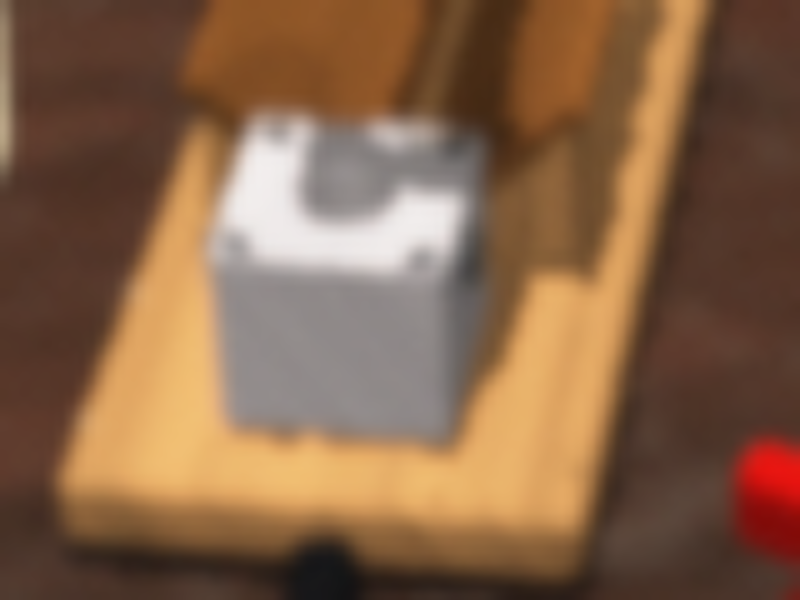

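View pics/a2.png

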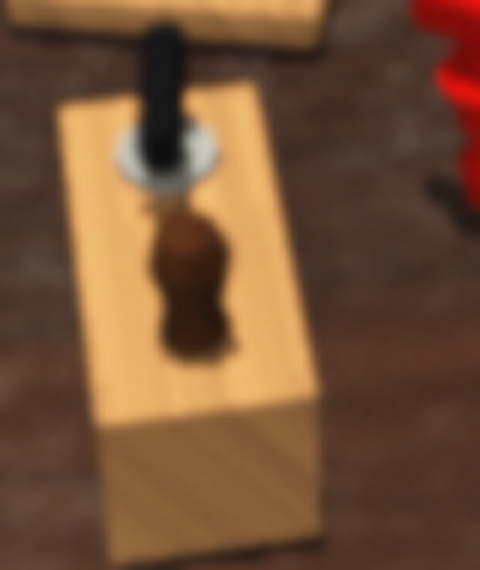

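View pics/a3.png

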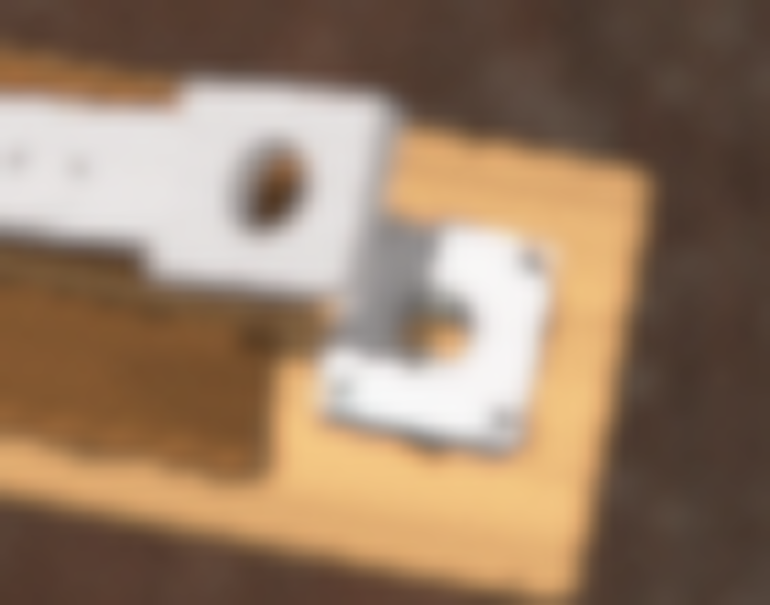

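View pics/a4.png

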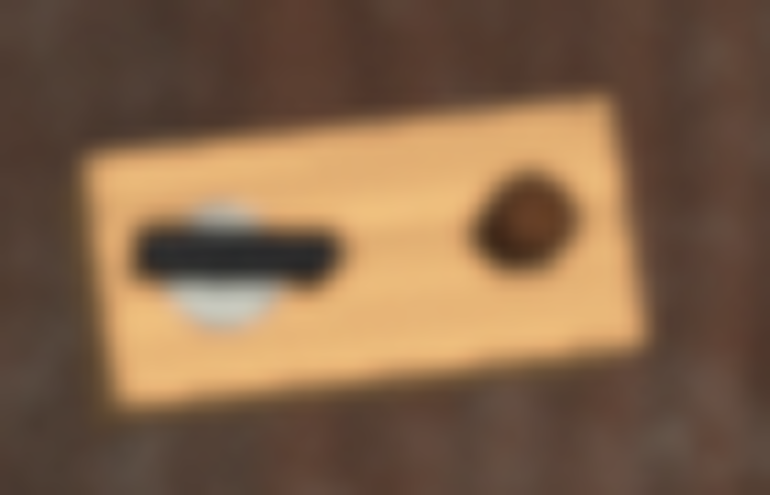

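View pics/a5.png

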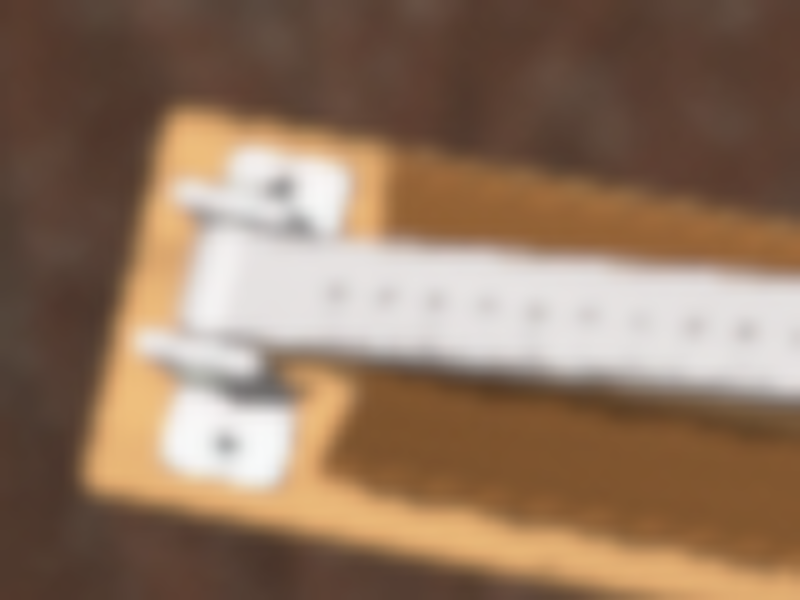

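```bash
cat > fit.py <<'E'
from h import *
from scipy.optimize import least_squares
s=load('side0');t=load('top0')
def px(P,f,o): return (np.array(P,float)+.5)/f-.5+np.array(o)
def place(p,X):
    c,sn=np.cos(p[2]),np.sin(p[2]); X=np.array(X,float); return np.c_[p[0]+c*X[:,0]-sn*X[:,1],p[1]+sn*X[:,0]+c*X[:,1],X[:,2]]
h=.022;y=-.128
sp=px([(242,112),(487,128),(447,282),(212,258),(60,478),(582,535),(70,545),(578,582)],10,(250,250))
def sX(b): return [(-h,y+h,.06),(h,y+h,.06),(h,y-h,.06),(-h,y-h,.06),(-.05,-.17,b),(.05,-.17,b),(-.05,-.17,0),(.05,-.17,0)]
tp=np.r_[px([(555,245),(520,448),(322,410),(655,178),(575,595)],11,(290,225)),px([(168,108),(85,488)],10,(200,205))]
def tX(b): return [(h,y-h,.06),(-h,y-h,.06),(-h,y+h,.06),(.05,-.17,b),(-.05,-.17,b),(.05,.17,b),(-.05,.17,b)]
fs=lambda p:(proj(s,place(p,sX(p[3])))-sp).ravel()
ft=lambda p:(proj(t,place(p,tX(p[3])))-tp).ravel()
p0=[.47,.06,-.19,.015]
for nm,f in (('both',lambda p:np.r_[fs(p),ft(p)]),('side',fs),('top',ft)):
    q=least_squares(f,p0,loss='soft_l1'); p=q.x; ph=place(p,[(0,-.128,.06)])[0]
    print('jig',nm,p.round(4),'yawdeg',np.degrees(p[2]).round(2),'hole',ph.round(4)); 
    if nm=='both': J=p; print(fs(p).round(1),ft(p).round(1))
a,b,z=.027,.058,.052
Sp=px([(58,105),(255,82),(318,395),(100,425),(318,535),(115,560)],6,(255,300))
SX=[(-a,b,z),(a,b,z),(a,-b,z),(-a,-b,z),(a,-b,0),(-a,-b,0)]
Tp=px([(82,153),(612,97),(648,348),(118,408)],11,(370,232)); TX=[(a,b,z),(a,-b,z),(-a,-b,z),(-a,b,z)]
fs2=lambda p:(proj(s,place(p,SX))-Sp).ravel(); ft2=lambda p:(proj(t,place(p,TX))-Tp).ravel()
for nm,f in (('both',lambda p:np.r_[fs2(p),ft2(p)]),('side',fs2),('top',ft2)):
    p=least_squares(f,[.45,-.24,.1]).x
    print('stand',nm,p.round(4),np.degrees(p[2]).round(2),'pin',place(p,[(0,.032,.052)])[0].round(4))
    if nm=='both': S=p; print(fs2(p).round(1),ft2(p).round(1))
# bar angle from hole upper rim + end corners (top)
bp=px([(270,185)],11,(290,225))
def bpt(x,d,u,th): return (x,.135-d*np.cos(th)-u*np.sin(th),.065+d*np.sin(th)+u*np.cos(th))
q=least_squares(lambda v:(proj(t,place(J,[bpt(0,.263,.005,v[0])]))-bp).ravel(),[.4]); print('bar',q.x,q.fun)
print('press',place(J,[bpt(0,.19,.005,q.x[0])]),place(J,[bpt(0,.19,.005,0)]),'end',place(J,[bpt(0,.285,.005,q.x[0])]))
# pin collar / handle
print('handle ends top z.084',[onz(t,px([u],11,(370,232))[0],.084).round(4) for u in((137,252),(330,257))])
print('collar',onz(t,px([(222,265)],11,(370,232))[0],.056).round(4))
E
python3 fit.py
```

```text
jig both [ 0.4832  0.0653 -0.2136  0.0176] yawdeg -12.24 hole [ 0.4561 -0.0597  0.06  ]
[ 1.6  0.3 -0.3  0.2 -0.3 -1.3 -0.3 -0.6 -0.5  0.9  0.3 -0.5 -0.7  1.4
  0.9  2. ] [-0.   0.2 -0.2 -0.4 -0.3 -0.4  0.  -0.4  0.   1.   0.  -0.3 -0.7  0.2]
jig side [ 0.4849  0.0662 -0.2247  0.017 ] yawdeg -12.87 hole [ 0.4564 -0.0586  0.06  ]
jig top [ 0.4832  0.065  -0.2135  0.0156] yawdeg -12.23 hole [ 0.4561 -0.0601  0.06  ]
stand both [ 0.4524 -0.2379  0.0892] 5.11 pin [ 0.4495 -0.206   0.052 ]
[ 0.5  0.1 -0.1  0.  -0.  -0.1 -0.3 -0.2  0.8 -0.2 -0.4  0.5] [ 0.6  0.8 -0.5  0.6 -0.5 -0.3  0.3 -0.4]
stand side [ 0.4522 -0.2379  0.091 ] 5.21 pin [ 0.4493 -0.206   0.052 ]
stand top [ 0.4528 -0.2379  0.0866] 4.96 pin [ 0.45  -0.206  0.052]
bar [0.54765033] [ 0.12392924 -0.26151677]
press [[0.47689285 0.03620433 0.16819845]] [[0.47155373 0.01159277 0.07      ]] end [[ 0.45969797 -0.0430583   0.2176633 ]]
handle ends top z.084 [array([ 0.4492, -0.1831,  0.084 ]), array([ 0.4472, -0.2245,  0.084 ])]
collar [ 0.4499 -0.2055  0.056 ]
```

Emit:
servo_tool(
  slide=[
    [0.35,-0.7,0.1],
    [0.35,-0.7,0.1],
    [0.35,-0.7,0.1],
    [0.35,-0.7,0.1],
    [0.35,-0.7,0.1],
    [0.35,-0.7,0.0],
    [0.35,-0.7,0],
    [0.35,-0.7,0],
    [0.35,-0.7,0],
    [0.35,-0.7,0],
  ],
  twist=[
    [0,0,-0.9],
    [0,0,-0.9],
    [0,0,-0.9],
    [0,0,-0.9],
    [0,0,-0.9],
    [0,0,-0.9],
    [0,0,-0.9],
    [0,0,-0.9],
    [0,0,-0.9],
    [0,0,-0.9],
  ],
  gripper=[1,1,1,1,1,1,1,1,1,1],
)

```text
time_s: 1.35
tcp_pos: [0.3852, 0.1784, 0.2524]
ee_rot: [[0.335, -0.942, -0.0], [-0.942, -0.335, 0.0], [-0.0, 0.0, -1.0]]
wrist_force: [0.8, 0.2, 0.1]
gripper_width: 0.023
```

Emit:
servo_tool(
  slide=[
    [0.36,-0.695,0],
    [0.36,-0.695,0],
    [0.36,-0.695,0],
    [0.36,-0.695,0],
    [0,0,-0.4],
    [0,0,-0.4],
    [0,0,-0.2],
    [0,0,0],
  ],
  twist=[
    [0,0,-0.93],
    [0,0,-0.93],
    [0,0,-0.93],
    [0,0,-0.93],
    [0,0,0],
    [0,0,0],
    [0,0,0],
    [0,0,0],
  ],
  gripper=[1,1,1,1,1,1,1,1],
)

```text
time_s: 2.35
tcp_pos: [0.4709, 0.0131, 0.1919]
ee_rot: [[-0.045, -0.999, -0.002], [-0.999, 0.045, -0.001], [0.001, 0.002, -1.0]]
wrist_force: [0.6, -0.5, 0.8]
gripper_width: 0.005
```

Emit:
servo_tool(
  slide=[
    [0,0,-0.15],
    [0,0,-0.15],
    [0,0,-0.15],
    [0,0,-0.15],
    [0,0,-0.15],
    [0,0,-0.15],
    [0,0,-0.15],
    [0,0,-0.15],
    [0,0,-0.15],
    [0,0,-0.15],
  ],
  twist=[
    [0,0,0],
    [0,0,0],
    [0,0,0],
    [0,0,0],
    [0,0,0],
    [0,0,0],
    [0,0,0],
    [0,0,0],
    [0,0,0],
    [0,0,0],
  ],
  gripper=[1,1,1,1,1,1,1,1,1,1],
)

```text
time_s: 3.6
tcp_pos: [0.4714, 0.0132, 0.102]
ee_rot: [[-0.045, -0.999, 0.0], [-0.999, 0.045, 0.0], [-0.0, -0.0, -1.0]]
wrist_force: [-0.1, -0.4, 0.6]
gripper_width: 0.006
```

Emit:
servo_tool(
  slide=[
    [0,0,-0.12],
    [0,0,-0.12],
    [0,0,-0.1],
    [0,0,-0.08],
    [0,0,-0.05],
    [0,0,0],
  ],
  twist=[
    [0,0,0],
    [0,0,0],
    [0,0,0],
    [0,0,0],
    [0,0,0],
    [0,0,0],
  ],
  gripper=[1,1,1,1,1,1],
)

```text
time_s: 4.35
tcp_pos: [0.4713, 0.0132, 0.0742]
ee_rot: [[-0.045, -0.999, -0.0], [-0.999, 0.045, -0.0], [0.0, 0.0, -1.0]]
wrist_force: [-0.2, 0.2, -0.7]
gripper_width: 0.004
```

```bash
python3 - <<'E'
from h import *
c=cap('side','s1'); crop(c,200,130,200,150,4,'s1c'); c=cap('top','t1');crop(c,200,190,200,100,4,'t1c'); print(r.sense()['wrist_force'],r.sense()['tcp_pos'])
E
```

```text
[ 0.33618007  0.56685258 -0.78650036] [0.47148466 0.01323949 0.07444202]
```

View pics/s1c.png

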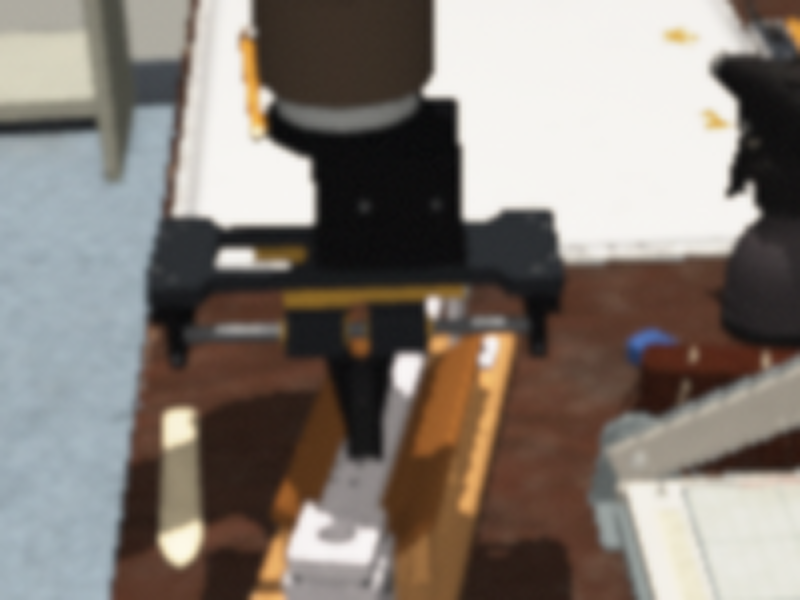

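The picture shows the bar nearly level under the shut fingers, with the hole end just above the post. Next I push the last few mm.

Emit:
servo_tool(
  slide=[
    [0,0,-0.03],
    [0,0,-0.03],
    [0,0,-0.02],
    [0,0,0],
  ],
  twist=[
    [0,0,0],
    [0,0,0],
    [0,0,0],
    [0,0,0],
  ],
  gripper=[1,1,1,1],
)

```text
time_s: 4.95
tcp_pos: [0.4716, 0.0132, 0.0704]
ee_rot: [[-0.045, -0.999, 0.001], [-0.999, 0.045, -0.0], [0.0, -0.001, -1.0]]
wrist_force: [-1.4, 0.5, 6.4]
gripper_width: 0.005
```

Emit:
servo_tool(
  slide=[
    [0,0,0],
    [0,0,0.3],
    [0,0,0.5],
    [0,0,0.6],
    [-0.06,-0.6,0.3],
    [-0.06,-0.6,0],
    [-0.06,-0.6,0],
    [-0.06,-0.6,0],
    [-0.06,-0.6,0],
    [-0.065,-0.65,0],
    [0,0,0],
  ],
  twist=[
    [0,0,0],
    [0,0,0],
    [0,0,0],
    [0,0,0],
    [0,0,0],
    [0,0,0],
    [0,0,0],
    [0,0,0],
    [0,0,0],
    [0,0,0],
    [0,0,0],
  ],
  gripper=[1,1,1,1,0.5,0.5,0.5,0.5,0.5,0.5,0.5],
)

```text
time_s: 6.32
tcp_pos: [0.4488, -0.2075, 0.1711]
ee_rot: [[-0.049, -0.999, -0.001], [-0.999, 0.049, 0.0], [-0.0, 0.001, -1.0]]
wrist_force: [-1.4, 0.4, 0.7]
gripper_width: 0.494
```

```bash
python3 - <<'E'
from h import *
s=r.sense(); print(s['tcp_pos'],s['wrist_force'])
c=cap('side','s2'); crop(c,210,170,160,220,2.7,'s2c'); c=cap('top','t2'); crop(c,200,190,250,100,3.2,'t2c')
E
```

```text
[ 0.44882198 -0.20754654  0.17110338] [-1.41090914  0.43385022  0.6824862 ]
```

View pics/s2c.png

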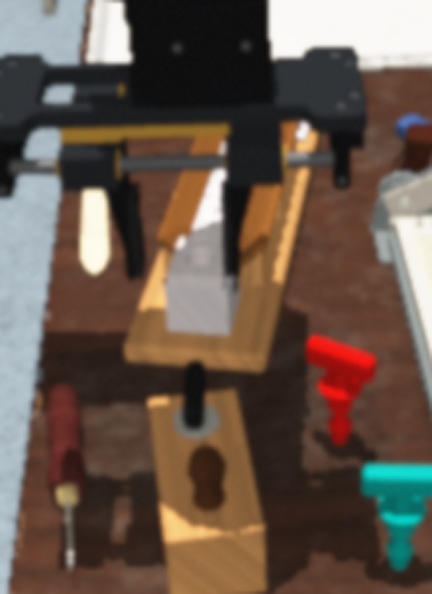

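View pics/t2c.png

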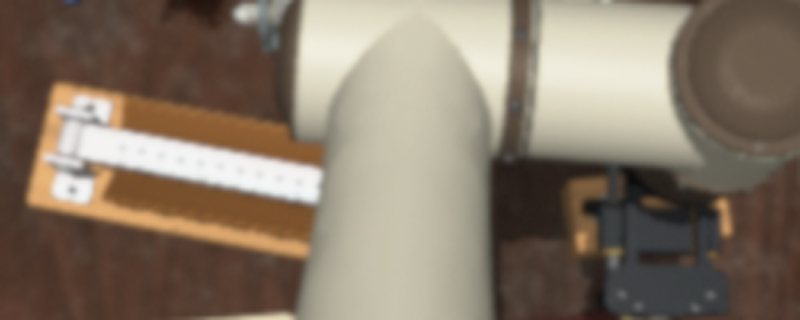

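```bash
python3 - <<'E'
from h import *
c=load('s2'); p=[.4488,-.2075,.171]; print(proj(c,[p,[.4488+.021,-.2075,.171],[.4488-.021,-.2075,.171],[.4497,-.2058,.084],[.4497,-.2058,.052]]))
crop(c,230,210,90,130,6,'s2d')
E
```

```text
[[277.75859301 267.03021802]
 [291.99984787 266.21933347]
 [263.48774662 267.84095177]
 [281.64623754 310.86271197]
 [282.75481579 325.76537952]]
```

View pics/s2d.png

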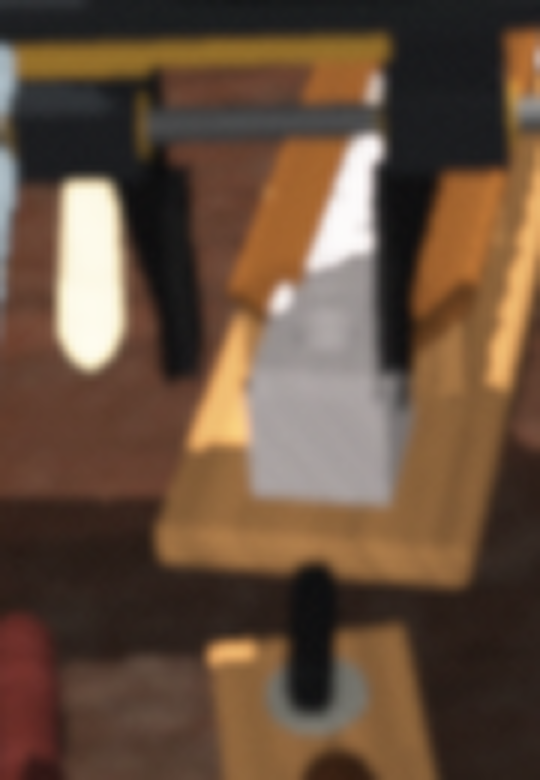

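Emit:
servo_tool(
  slide=[
    [0.015,0.03,-0.4],
    [0,0,-0.5],
    [0,0,-0.4],
    [0,0,-0.3],
    [0,0,-0.15],
    [0,0,-0.08],
    [0,0,-0.02],
    [0,0,0],
  ],
  twist=[
    [0,0,0],
    [0,0,0],
    [0,0,0],
    [0,0,0],
    [0,0,0],
    [0,0,0],
    [0,0,0],
    [0,0,0],
  ],
  gripper=[0.5,0.5,0.5,0.5,0.5,0.5,0.5,0.5],
)

```text
time_s: 7.42
tcp_pos: [0.4507, -0.204, 0.0611]
ee_rot: [[-0.045, -0.999, 0.001], [-0.999, 0.045, -0.0], [0.0, -0.001, -1.0]]
wrist_force: [0.1, -0.5, 0.7]
gripper_width: 0.502
```

```bash
python3 - <<'E'
from h import *
c=cap('side','s3'); crop(c,230,250,100,100,6,'s3c')
E
```

```text
(no output)
```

View pics/s3c.png

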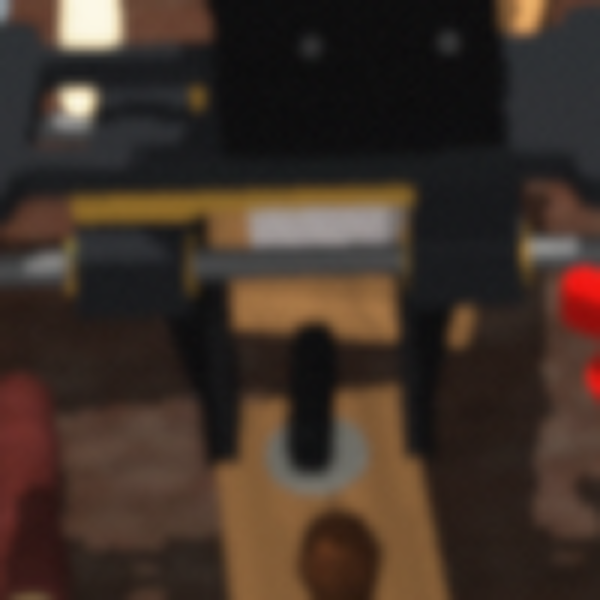

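Emit:
servo_tool(
  slide=[
    [-0.02,-0.03,0],
    [0,0,0],
    [0,0,0],
    [0,0,0],
    [0,0,0],
    [0,0,0],
  ],
  twist=[
    [0,0,0],
    [0,0,0],
    [0,0,0],
    [0,0,0],
    [0,0,0],
    [0,0,0],
  ],
  gripper=[0.5,0.8,0.9,1,1,1],
)

```text
time_s: 8.22
tcp_pos: [0.4491, -0.2058, 0.0605]
ee_rot: [[-0.045, -0.999, -0.0], [-0.999, 0.045, -0.0], [0.0, 0.0, -1.0]]
wrist_force: [-0.2, -0.0, 0.3]
gripper_width: 0.135
```

Emit:
servo_tool(
  slide=[
    [0,0,0.1],
    [0,0,0.2],
    [0,0,0.3],
    [0,0,0.4],
    [0,0,0.4],
    [0,0,0.25],
    [0,0,0],
    [0,0,0],
  ],
  twist=[
    [0,0,0],
    [0,0,0],
    [0,0,0],
    [0,0,0],
    [0,0,0],
    [0,0,0],
    [0,0,0],
    [0,0,0],
  ],
  gripper=[1,1,1,1,1,1,1,1],
)

```text
time_s: 9.22
tcp_pos: [0.4486, -0.2056, 0.1592]
ee_rot: [[-0.045, -0.999, -0.001], [-0.999, 0.045, 0.001], [-0.0, 0.001, -1.0]]
wrist_force: [0.0, 0.5, -1.1]
gripper_width: 0.135
```

```bash
python3 - <<'E'
from h import *
c=cap('side','s4'); crop(c,230,190,100,150,5,'s4c'); s=r.sense();print(s['tcp_pos'],s['wrist_force'],s['moment'])
E
```

```text
[ 0.44847955 -0.20563209  0.15887877] [-0.20705471  0.88881038 -1.47164258] [ 0.07457623  0.01074968 -0.0631269 ]
```

View pics/s4c.png

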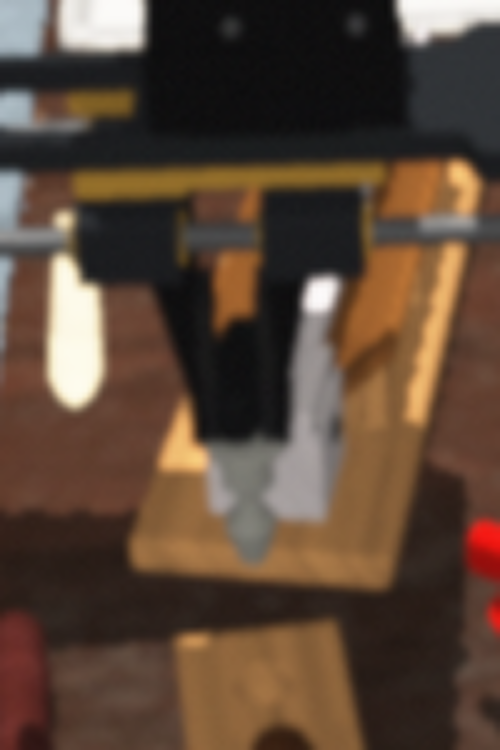

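Emit:
servo_tool(
  slide=[
    [0.02,0.4,0],
    [0.02,0.4,0],
    [0.02,0.4,0],
    [0.02,0.4,0],
    [0.02,0.4,0],
    [0.02,0.4,0],
    [0.005,0.03,0],
    [0,0,0],
    [0,0,0],
  ],
  twist=[
    [0,0,0],
    [0,0,0],
    [0,0,0],
    [0,0,0],
    [0,0,0],
    [0,0,0],
    [0,0,0],
    [0,0,0],
    [0,0,0],
  ],
  gripper=[1,1,1,1,1,1,1,1,1],
)

```text
time_s: 10.4
tcp_pos: [0.4564, -0.0606, 0.1593]
ee_rot: [[-0.046, -0.999, -0.001], [-0.999, 0.046, -0.0], [0.0, 0.001, -1.0]]
wrist_force: [-0.8, -0.0, -1.2]
gripper_width: 0.133
```

```bash
python3 - <<'E'
from h import *
c=load('s4'); print('tip pred prev',proj(c,[[.4486,-.2056,.1055],[.4486,-.2056,.1505]]))
c=cap('side','s5'); crop(c,240,180,100,120,5,'s5c'); s=r.sense();print(s['tcp_pos'],s['wrist_force'],s['moment'])
p=s['tcp_pos']; z=p[2]-.0085
print(proj(c,[[p[0],p[1],z-.045],[p[0],p[1],z],[.456,-.0598,.07],[.456,-.0598,.06]]))
c=cap('top','t5'); crop(c,280,200,110,80,7,'t5c')
E
```

```text
tip pred prev [[280.16318042 300.38277056]
 [278.43607257 277.34627079]]
[ 0.45648355 -0.0606012   0.15935192] [-0.55838119 -0.30499935 -1.78581172] [ 0.09871187 -0.06881357 -0.0080435 ]
[[283.3402904  248.42961754]
 [281.98262106 227.18873662]
 [284.10066991 264.23546405]
 [284.38153131 268.57583327]]
```

View pics/s5c.png

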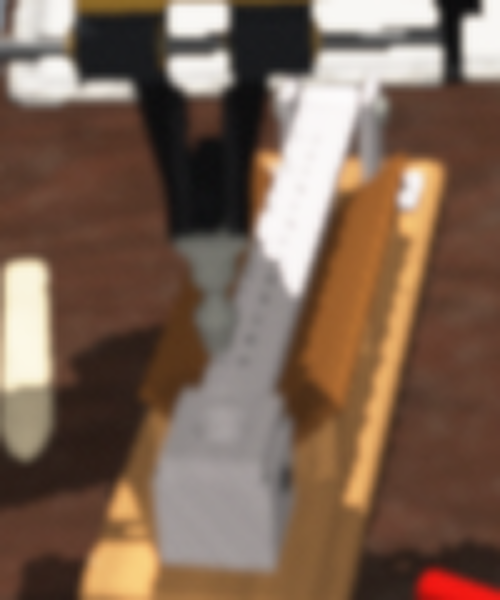

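View pics/t5c.png

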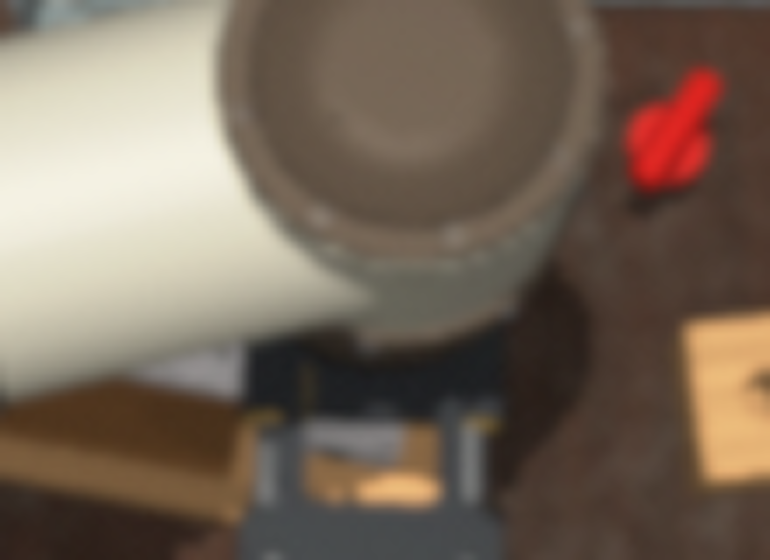

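```bash
python3 - <<'E'
from h import *
c=load('s5'); im=c['image'][225:285,265:305].astype(float)
im=np.clip((im-90)*2.2,0,255).astype(np.uint8)
im=cv2.resize(im,None,fx=10,fy=10,interpolation=cv2.INTER_CUBIC)
a=np.linspace(0,2*np.pi,13)
for R,z,col in((.0095,.07,(0,0,255)),(.00875,.06,(0,255,0))):
    for u in proj(c,np.c_[.4561+R*np.cos(a),-.0598+R*np.sin(a),z+0*a]): cv2.circle(im,tuple(int(v) for v in ((u-[265,225]+.5)*10)),2,col,-1)
cv2.imwrite('pics/s5d.png',im)
E
```

```text
(no output)
```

View pics/s5d.png

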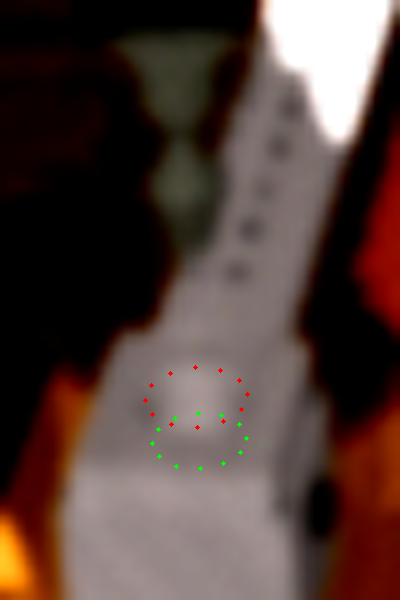

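Emit:
servo_tool(
  slide=[
    [-0.005,0.013,-0.2],
    [0,0,-0.2],
    [0,0,-0.15],
    [0,0,-0.1],
    [0,0,-0.05],
    [0,0,0],
  ],
  twist=[
    [0,0,0],
    [0,0,0],
    [0,0,0],
    [0,0,0],
    [0,0,0],
    [0,0,0],
  ],
  gripper=[1,1,1,1,1,1],
)

```text
time_s: 11.25
tcp_pos: [0.4564, -0.0592, 0.1175]
ee_rot: [[-0.045, -0.999, -0.0], [-0.999, 0.045, -0.0], [0.0, 0.0, -1.0]]
wrist_force: [-0.5, 0.7, -0.8]
gripper_width: 0.135
```

Emit:
servo_tool(
  slide=[
    [0,-0.005,-0.03],
    [0,0,-0.03],
    [0,0,-0.03],
    [0,0,-0.03],
    [0,0,0],
  ],
  twist=[
    [0,0,0],
    [0,0,0],
    [0,0,0],
    [0,0,0],
    [0,0,0],
  ],
  gripper=[1,1,1,1,1],
)

```text
time_s: 11.88
tcp_pos: [0.4563, -0.0596, 0.1102]
ee_rot: [[-0.045, -0.999, -0.0], [-0.999, 0.045, -0.0], [0.0, 0.0, -1.0]]
wrist_force: [-0.4, 0.5, -1.4]
gripper_width: 0.134
```

Emit:
servo_tool(
  slide=[
    [0,0,-0.03],
    [0,0,-0.03],
    [0,0,-0.03],
    [0,0,-0.03],
    [0,0,0],
  ],
  twist=[
    [0,0,0],
    [0,0,0],
    [0,0,0],
    [0,0,0],
    [0,0,0],
  ],
  gripper=[1,1,1,1,1],
)

```text
time_s: 12.5
tcp_pos: [0.4559, -0.0596, 0.1029]
ee_rot: [[-0.045, -0.999, -0.001], [-0.999, 0.045, -0.0], [0.0, 0.001, -1.0]]
wrist_force: [-1.3, 0.9, -1.7]
gripper_width: 0.134
```

Emit:
servo_tool(
  slide=[
    [0,0,-0.03],
    [0,0,-0.03],
    [0,0,-0.03],
    [0,0,0],
  ],
  twist=[
    [0,0,0],
    [0,0,0],
    [0,0,0],
    [0,0,0],
  ],
  gripper=[1,1,1,1],
)

```text
time_s: 13.0
tcp_pos: [0.4564, -0.0595, 0.0975]
ee_rot: [[-0.045, -0.999, 0.0], [-0.999, 0.045, 0.0], [-0.0, -0.0, -1.0]]
wrist_force: [-2.2, 0.7, 0.5]
gripper_width: 0.138
```

Emit:
servo_tool(
  slide=[
    [-0.007,0,-0.02],
    [0,0,-0.02],
    [0,0,-0.02],
    [0,0,0],
  ],
  twist=[
    [0,0,0],
    [0,0,0],
    [0,0,0],
    [0,0,0],
  ],
  gripper=[1,1,1,1],
)

```text
time_s: 13.5
tcp_pos: [0.4564, -0.0596, 0.0946]
ee_rot: [[-0.045, -0.999, 0.001], [-0.999, 0.045, -0.0], [0.0, -0.001, -1.0]]
wrist_force: [-1.4, -0.8, 4.1]
gripper_width: 0.132
```

Emit:
servo_tool(
  slide=[
    [0,0,-0.02],
    [0,0,-0.02],
    [0,0,0],
  ],
  twist=[
    [0,0,0],
    [0,0,0],
    [0,0,0],
  ],
  gripper=[1,1,1],
)

```text
time_s: 13.88
tcp_pos: [0.4565, -0.0595, 0.0922]
ee_rot: [[-0.045, -0.999, 0.001], [-0.999, 0.045, -0.0], [0.0, -0.001, -1.0]]
wrist_force: [-1.5, 0.4, 3.9]
gripper_width: 0.137
```

Emit:
servo_tool(
  slide=[
    [-0.004,0,-0.02],
    [0,0,-0.02],
    [0,0,-0.02],
    [0,0,0],
  ],
  twist=[
    [0,0,0],
    [0,0,0],
    [0,0,0],
    [0,0,0],
  ],
  gripper=[1,1,1,1],
)

```text
time_s: 14.38
tcp_pos: [0.4565, -0.0595, 0.089]
ee_rot: [[-0.044, -0.999, 0.002], [-0.999, 0.044, -0.0], [0.0, -0.002, -1.0]]
wrist_force: [-1.9, 0.8, 7.3]
gripper_width: 0.134
```

Emit:
servo_tool(
  slide=[
    [0,0,-0.02],
    [0,0,-0.02],
    [0,0,-0.02],
    [0,0,0],
  ],
  twist=[
    [0,0,0],
    [0,0,0],
    [0,0,0],
    [0,0,0],
  ],
  gripper=[1,1,1,1],
)

```text
time_s: 14.88
tcp_pos: [0.4551, -0.0593, 0.0832]
ee_rot: [[-0.046, -0.999, -0.001], [-0.999, 0.046, 0.001], [-0.001, 0.001, -1.0]]
wrist_force: [1.0, 1.1, -7.7]
gripper_width: 0.134
```

Emit:
servo_tool(
  slide=[
    [0.003,0,-0.02],
    [0,0,-0.02],
    [0,0,-0.02],
    [0,0,0],
  ],
  twist=[
    [0,0,0],
    [0,0,0],
    [0,0,0],
    [0,0,0],
  ],
  gripper=[1,1,1,1],
)

```text
time_s: 15.38
tcp_pos: [0.4556, -0.0597, 0.0808]
ee_rot: [[-0.045, -0.999, -0.001], [-0.999, 0.045, -0.0], [0.0, 0.001, -1.0]]
wrist_force: [-0.7, 0.0, -4.0]
gripper_width: 0.135
```

Emit:
servo_tool(
  slide=[
    [0,0,-0.02],
    [0,0,-0.015],
    [0,0,0],
  ],
  twist=[
    [0,0,0],
    [0,0,0],
    [0,0,0],
  ],
  gripper=[1,1,1],
)

```text
time_s: 15.75
tcp_pos: [0.4557, -0.0596, 0.0788]
ee_rot: [[-0.045, -0.999, -0.0], [-0.999, 0.045, -0.0], [0.0, 0.0, -1.0]]
wrist_force: [-1.4, 0.1, -2.5]
gripper_width: 0.137
```

Emit:
servo_tool(
  slide=[
    [0,0,-0.015],
    [0,0,-0.01],
    [0,0,0],
  ],
  twist=[
    [0,0,0],
    [0,0,0],
    [0,0,0],
  ],
  gripper=[1,1,1],
)

```text
time_s: 16.12
tcp_pos: [0.4558, -0.0596, 0.0783]
ee_rot: [[-0.045, -0.999, -0.0], [-0.999, 0.045, -0.0], [0.0, 0.0, -1.0]]
wrist_force: [-4.2, 1.9, 7.0]
gripper_width: 0.131
```

Emit:
servo_tool(
  slide=[
    [-0.005,0,-0.005],
    [0,0,0],
  ],
  twist=[
    [0,0,0],
    [0,0,0],
  ],
  gripper=[1,1],
)

```text
time_s: 16.38
tcp_pos: [0.4558, -0.0596, 0.0783]
ee_rot: [[-0.044, -0.999, 0.001], [-0.999, 0.044, -0.0], [0.0, -0.001, -1.0]]
wrist_force: [-4.5, 0.9, 8.1]
gripper_width: 0.133
```

```bash
python3 - <<'E'
from h import *
c=cap('side','s6'); crop(c,245,210,80,90,7,'s6c'); s=r.sense();print(s['tcp_pos'],s['wrist_force'],s['moment'])
E
```

```text
[ 0.45581099 -0.05960604  0.07831274] [-3.85485965  0.5941232   7.97909369] [0.40013344 1.29006675 0.00627316]
```

View pics/s6c.png

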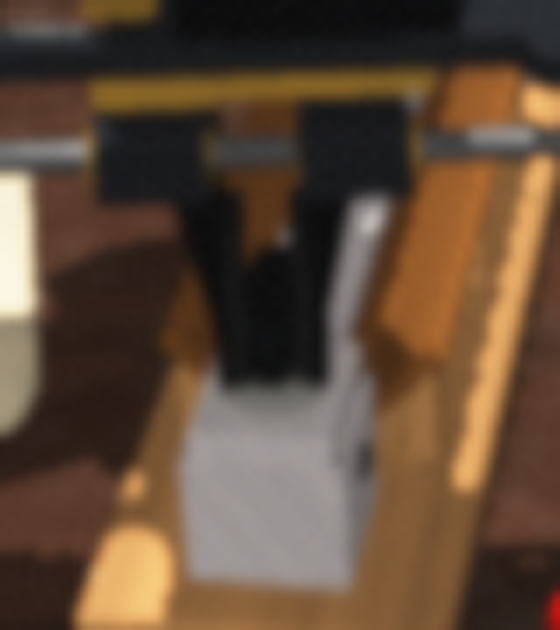

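Emit:
servo_tool(
  slide=[
    [-0.003,0,0.01],
    [0,0,0.01],
    [0,0,0],
  ],
  twist=[
    [0,0,0],
    [0,0,0],
    [0,0,0],
  ],
  gripper=[1,1,1],
)

```text
time_s: 16.8
tcp_pos: [0.4557, -0.0595, 0.0784]
ee_rot: [[-0.045, -0.999, 0.001], [-0.999, 0.045, -0.0], [0.0, -0.001, -1.0]]
wrist_force: [-1.3, 0.1, 3.0]
gripper_width: 0.137
```

Emit:
servo_tool(
  slide=[
    [0,0,0.01],
    [0,0,0.01],
    [0,0,0],
  ],
  twist=[
    [0,0,0],
    [0,0,0],
    [0,0,0],
  ],
  gripper=[1,1,1],
)

```text
time_s: 17.18
tcp_pos: [0.4555, -0.0595, 0.0793]
ee_rot: [[-0.045, -0.999, 0.0], [-0.999, 0.045, 0.0], [-0.0, -0.0, -1.0]]
wrist_force: [-0.3, -0.5, -2.3]
gripper_width: 0.136
```

Emit:
servo_tool(
  slide=[
    [0,0,0.01],
    [0,0,0.01],
    [0,0,0],
  ],
  twist=[
    [0,0,0],
    [0,0,0],
    [0,0,0],
  ],
  gripper=[1,1,1],
)

```text
time_s: 17.55
tcp_pos: [0.4554, -0.0595, 0.0806]
ee_rot: [[-0.045, -0.999, 0.0], [-0.999, 0.045, 0.0], [-0.0, -0.0, -1.0]]
wrist_force: [0.6, 0.1, -4.1]
gripper_width: 0.137
```

Emit:
servo_tool(
  slide=[
    [0,0,0.01],
    [0,0,0],
  ],
  twist=[
    [0,0,0],
    [0,0,0],
  ],
  gripper=[1,1],
)

```text
time_s: 17.8
tcp_pos: [0.4553, -0.0595, 0.081]
ee_rot: [[-0.045, -0.999, -0.0], [-0.999, 0.045, 0.0], [-0.0, 0.0, -1.0]]
wrist_force: [0.9, -0.1, -5.9]
gripper_width: 0.14
```

Emit:
servo_tool(
  slide=[
    [0,0,0.01],
    [0,0,0],
  ],
  twist=[
    [0,0,0],
    [0,0,0],
  ],
  gripper=[1,1],
)

```text
time_s: 18.05
tcp_pos: [0.4551, -0.0595, 0.0814]
ee_rot: [[-0.045, -0.999, -0.001], [-0.999, 0.045, 0.0], [-0.0, 0.001, -1.0]]
wrist_force: [1.2, -0.3, -9.6]
gripper_width: 0.135
```

Emit:
servo_tool(
  slide=[
    [0,0,0.008],
    [0,0,0],
  ],
  twist=[
    [0,0,0],
    [0,0,0],
  ],
  gripper=[1,1],
)

```text
time_s: 18.3
tcp_pos: [0.4549, -0.0595, 0.0817]
ee_rot: [[-0.045, -0.999, -0.001], [-0.999, 0.045, 0.0], [-0.0, 0.001, -1.0]]
wrist_force: [2.1, -0.4, -13.6]
gripper_width: 0.136
```

Emit:
servo_tool(
  slide=[
    [0,0,0],
    [0,0,0],
    [0,0,0],
    [0,0,0],
  ],
  twist=[
    [0,0,0],
    [0,0,0],
    [0,0,0],
    [0,0,0],
  ],
  gripper=[1,1,1,1],
)

```text
time_s: 18.8
tcp_pos: [0.4549, -0.0595, 0.0819]
ee_rot: [[-0.045, -0.999, -0.001], [-0.999, 0.045, 0.0], [0.0, 0.001, -1.0]]
wrist_force: [2.1, -0.4, -16.6]
gripper_width: 0.135
```

Emit:
servo_tool(
  slide=[
    [0.004,0,-0.005],
    [0,0,0],
    [0,0,0],
  ],
  twist=[
    [0,0,0],
    [0,0,0],
    [0,0,0],
  ],
  gripper=[1,1,1],
)

```text
time_s: 19.18
tcp_pos: [0.4552, -0.0596, 0.0819]
ee_rot: [[-0.045, -0.999, -0.001], [-0.999, 0.045, -0.0], [0.0, 0.001, -1.0]]
wrist_force: [1.4, 0.0, -16.0]
gripper_width: 0.135
```

Emit:
servo_tool(
  slide=[
    [0,0,-0.008],
    [0,0,0],
    [0,0,0],
  ],
  twist=[
    [0,0,0],
    [0,0,0],
    [0,0,0],
  ],
  gripper=[1,1,1],
)

```text
time_s: 19.55
tcp_pos: [0.4554, -0.0596, 0.0817]
ee_rot: [[-0.045, -0.999, -0.001], [-0.999, 0.045, -0.0], [0.0, 0.001, -1.0]]
wrist_force: [-1.3, -0.6, -11.4]
gripper_width: 0.131
```

Emit:
servo_tool(
  slide=[
    [0,0,0.004],
    [0,0,0],
    [0,0,0],
    [0,0,0],
  ],
  twist=[
    [0,0,0],
    [0,0,0],
    [0,0,0],
    [0,0,0],
  ],
  gripper=[1,1,1,1],
)

```text
time_s: 20.05
tcp_pos: [0.4554, -0.0596, 0.0817]
ee_rot: [[-0.045, -0.999, -0.001], [-0.999, 0.045, -0.0], [0.0, 0.001, -1.0]]
wrist_force: [-0.9, 0.6, -12.0]
gripper_width: 0.132
```

```bash
python3 - <<'E'
from h import *
c=cap('side','s7'); crop(c,245,210,80,90,7,'s7c'); s=r.sense();print(s['tcp_pos'],s['wrist_force'],s['moment'])
E
```

```text
[ 0.45543443 -0.05959423  0.08172061] [ -1.94124365   0.32867588 -11.90306709] [0.19281054 0.43433373 0.00831435]
```

View pics/s7c.png

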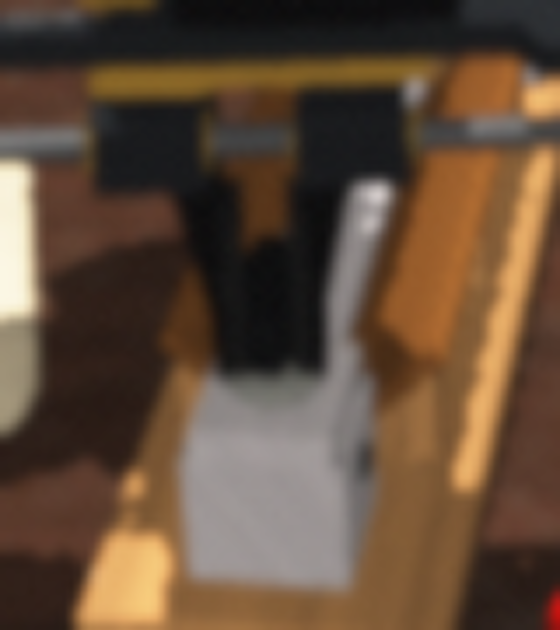

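Emit:
servo_tool(
  slide=[
    [0,0,0.005],
    [0,0,0],
    [0,0,0],
    [0,0,0],
    [0,0,0],
  ],
  twist=[
    [0,0,0],
    [0,0,0],
    [0,0,0],
    [0,0,0],
    [0,0,0],
  ],
  gripper=[1,1,1,1,1],
)

```text
time_s: 20.72
tcp_pos: [0.4554, -0.0596, 0.0819]
ee_rot: [[-0.045, -0.999, -0.0], [-0.999, 0.045, -0.0], [0.0, 0.0, -1.0]]
wrist_force: [-0.3, 0.2, -16.9]
gripper_width: 0.134
```

Emit:
servo_tool(
  slide=[
    [0,0,-0.004],
    [0,0,0],
    [0,0,0],
  ],
  twist=[
    [0,0,0],
    [0,0,0],
    [0,0,0],
  ],
  gripper=[1,1,1],
)

```text
time_s: 21.1
tcp_pos: [0.4557, -0.0596, 0.0819]
ee_rot: [[-0.045, -0.999, 0.0], [-0.999, 0.045, -0.0], [0.0, -0.0, -1.0]]
wrist_force: [-1.1, -0.5, -12.8]
gripper_width: 0.14
```

Emit:
servo_tool(
  slide=[
    [0,0,0],
    [0,0,0],
    [0,0,0],
    [0,0,0],
    [0,0,0],
    [0,0,0],
    [0,0,0],
    [0,0,0],
    [0,0,0],
  ],
  twist=[
    [0,0,0],
    [0,0,0],
    [0,0,0],
    [0,0,0],
    [0,0,0],
    [0,0,0],
    [0,0,0],
    [0,0,0],
    [0,0,0],
  ],
  gripper=[1,1,1,1,1,1,1,1,1],
)

```text
time_s: 22.22
tcp_pos: [0.4557, -0.0595, 0.0819]
ee_rot: [[-0.045, -0.999, 0.0], [-0.999, 0.045, -0.0], [0.0, -0.0, -1.0]]
wrist_force: [-0.9, -0.9, -13.5]
gripper_width: 0.137
```

Emit:
servo_tool(
  slide=[
    [0,0,-0.01],
    [0,0,-0.01],
    [0,0,-0.015],
    [0,0,-0.015],
    [0,0,0],
    [0,0,0],
  ],
  twist=[
    [0,0,0],
    [0,0,0],
    [0,0,0],
    [0,0,0],
    [0,0,0],
    [0,0,0],
  ],
  gripper=[1,1,1,1,1,1],
)

```text
time_s: 22.98
tcp_pos: [0.4562, -0.0594, 0.0793]
ee_rot: [[-0.045, -0.999, 0.001], [-0.999, 0.045, 0.0], [-0.0, -0.001, -1.0]]
wrist_force: [-3.7, 1.4, 1.1]
gripper_width: 0.139
```

Emit:
servo_tool(
  slide=[
    [-0.008,0,-0.005],
    [0,0,0],
    [0,0,0],
    [0,0,0],
    [0,0,0],
    [0,0,0],
  ],
  twist=[
    [0,0,0],
    [0,0,0],
    [0,0,0],
    [0,0,0],
    [0,0,0],
    [0,0,0],
  ],
  gripper=[1,1,0.8,0.6,0.5,0.5],
)

```text
time_s: 23.72
tcp_pos: [0.4556, -0.0595, 0.0787]
ee_rot: [[-0.045, -0.999, 0.001], [-0.999, 0.045, 0.0], [-0.0, -0.001, -1.0]]
wrist_force: [0.2, 0.3, -0.3]
gripper_width: 0.441
```

Emit:
servo_tool(
  slide=[
    [0,0,0.1],
    [0,0,0.2],
    [0,0,0.4],
    [0,0,0.5],
    [0,0,0.5],
    [0,0.5,0.3],
    [0,0.6,0],
    [0,0.6,0],
    [0,0.6,0],
    [0,0.6,0],
    [0,0.4,0],
    [0,0,0],
  ],
  twist=[
    [0,0,0],
    [0,0,0],
    [0,0,0],
    [0,0,0],
    [0,0,0],
    [0,0,0],
    [0,0,0],
    [0,0,0],
    [0,0,0],
    [0,0,0],
    [0,0,0],
    [0,0,0],
  ],
  gripper=[0.5,0.5,0.5,0.5,0.5,0.5,0.5,0.5,0.5,0.5,0.5,0.5],
)

```text
time_s: 25.22
tcp_pos: [0.4553, 0.1398, 0.1994]
ee_rot: [[-0.042, -0.999, 0.001], [-0.999, 0.042, 0.001], [-0.001, -0.001, -1.0]]
wrist_force: [0.7, -1.7, 0.5]
gripper_width: 0.497
```

```bash
python3 - <<'E'
from h import *
c=cap('side','s8'); crop(c,240,190,100,120,5,'s8c'); s=r.sense();print(s['tcp_pos'],s['wrist_force'],s['time_s'])
print(proj(c,[[.4561,-.0598,.07],[.4561,-.0598,.102]]))
c=cap('top','t8'); crop(c,200,190,250,110,3.2,'t8c')
print(proj(c,[[.4561,-.0598,.07],[.4561,-.0598,.102]]))
E
```

```text
[0.4551126  0.13887867 0.19920278] [ 0.16981496  0.46473672 -0.6364048 ] 25.275
[[284.15440978 264.23241557]
 [283.23373368 249.95684729]]
[[329.39128647 253.59200417]
 [329.72458913 251.60142121]]
```

View pics/s8c.png

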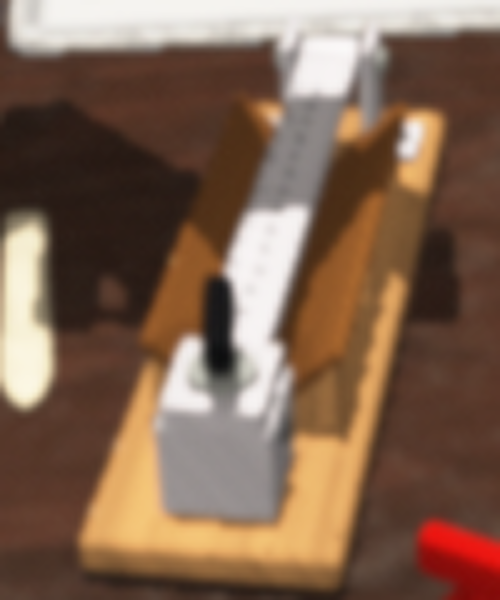

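View pics/t8c.png

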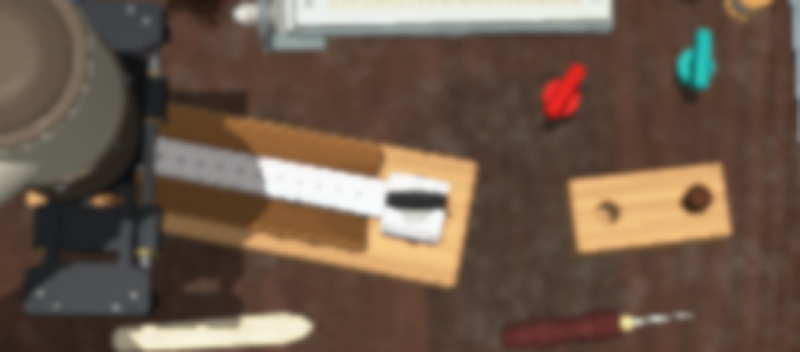

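```bash
python3 -c "
from station import r
print(r.sense()['joint_velocities'].round(2)); print(r.finish_job())"
```

```text
[-0.8  -0.13 -0.54  0.01  0.12 -0.1 ]
the job is handed in; nothing more can be done
None
```

The jig is ready and the job is handed in at about 25 s of the 61 s allowed. The guide bar is shut and the locking pin has snapped into the post. I left the other tools and the red and turquoise look-alikes alone.

- **Bar:** I pushed it shut with the closed fingertips. The force rose to about 6 N once it met the post.
- **Pin:** The catch gave way at about 7–9 N, and I then pressed the collar onto the bar with about 8 N.
- **Pull test:** I pulled straight up in small steps. The wrist force drifted to about 16–17 N twice, which is about 15 N on the pin after allowing for its weight. I eased it back each time. I then held about 12 N steadily for just over a second, and the pin stayed caught. The highest reading was 16.9 N; I took readings only at the end of each move.
- **Last checks:** After I let go and backed off, the side picture showed the collar on the bar where the calibration puts it, within about half a pixel. The bar was flat on the post, the gripper was clear of everything, and the top view showed the tools in it where they were.
- **Measured indirectly:** Force between pin and jig comes from the wrist sensor less the pin's weight, so it is good to about 1 N. Lateral force at the wrist reached about 4 N while the pin was seated. In the steady hold it was about 1 N.

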